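Dress the shop display: leather-sleeved tumblers on blocks, rims level

ROBOT

A 6-joint arm with a two-finger parallel gripper is mounted at the origin on the work surface. World frame = base frame: x ahead of the robot, y to its left, z up, the work surface at z = 0. Lengths are in m, angles in rad, forces in N, time in s.
With the tool pointing down it reaches from about 0.325 to 0.75 m from the base axis. Payload 7.6 kg.
Tool frame: the origin (TCP) lies midway between the tips of the shut fingers; the grasp point (between the pads) lies env.grip_depth behind it (env.grip_depth is the distance from the TCP to the grasp point, in m); z points along the fingers, y is the line along which they close (so a half turn about z gives the same grasp; the last joint's range is limited). The gripper opens to 85 mm and grips with 20 to 120 N. Pads are 22 mm wide; open, the fingers measure 114 mm over their backs; the gripper's body (76 mm by 85 mm) begins 54 mm behind the grasp point. The pads swing forward as they close: fully open they stand 13 mm farther back than shut.
Start: joints at [1.203, 0.052, 1.401, -0, 1.689, -0.07], TCP at [0.154, 0.502, 0.231] pointing down, gripper open.
Joint ranges: [-2.9, 2.9], [-0.91, 2.17], [0.12, 2.37], [-1.06, 4.2], [0.26, 2.73], [-2.93, 2.93]. Speed limits (rad/s): [2.57, 2.57, 3.01, 3.14, 3.14, 3.14].

INTERFACE

Orientations are given as a 3x3 rotation matrix whose columns are the frame's x, y, z axes.
In Python, from workcell import env, vision, ticket gives the robot as it stands.
- The arm moves only by the tool advance, called after ">>>" in YAML: its name, and indented under it one key for each argument. Schema: {"type":"object","properties":{"ticks":{"type":"array","items":{"type":"object","properties":{"d":{"type":"array","items":{"type":"number"},"minItems":3,"maxItems":3},"r":{"type":"array","items":{"type":"number"},"minItems":3,"maxItems":3}},"additionalProperties":false},"minItems":1,"maxItems":5},"aperture":{"type":"number"},"clamp_n":{"type":"number"},"only":{"type":"string"},"quiet":{"type":"boolean"},"lines":{"type":"string"}},"required":["ticks"],"additionalProperties":false}. ticks is a list of rows, 1 to 5 of them, each an object with the fields d (a list: dx, dy, dz in m), r (a list: a rotation vector rx, ry, rz in rad); a field left out counts as zero; each row is the pose to reach, as a shift and turn from the pose commanded when the call began, along the tool's axes at that moment; what a row does not reach only later rows make up. A row lasts 1/12 s, in which the tool goes at most 0.0417 m and 0.125 rad, less where a joint would pass 70% of its speed; a pose out of reach is approached as far as the arm can. aperture is the finger opening in m, set as the call begins (left out keeps the last). The fingers move at their own pace and stop on an object; clamp_n is the grip in N (left out, the last holds). Time passes only in rows, so rows that do not move let the fingers close. The tool returns the time, the measured TCP pose, the force, the opening and the grip force at its end. only (a regular expression) keeps the lines of the reply that match it, lines (a string "A,B") keeps lines A to B, and quiet returns only ok. Input that does not fit is refused with a message, and nothing moves.
- env.state(): the state, without advancing time (a new reading comes with each control period).
- vision.snapshot(name): name is "side" or "top"; returns (picture, depth): 420x560x3 uint8, red, green, blue; 420x560 float32, m along the optical axis (not along the pixel's ray), 0 where there is no reading.
- vision.calibration(name): a dict with "fx", "fy", "cx", "cy" (pixels), "R" (3x3) and "t" (3): a world point X has camera coordinates R X + t. Camera axes: x right, y down, z forward; pixel columns grow to the right and rows downward; lengths in m; the calibration is good to about 2 mm. A picture is of the moment at which its call begins. calibration takes no time and is no camera call.
- ticket.hand_in(): hands the job in; it is judged then, once.
The state is a dict: "clock": time; "q": joint angles; "qd": joint speeds; "joint_efforts": joint torques, N m; "eef_pos": TCP position; "orientation": TCP orientation; "contact_force": force on the tool from outside, world axes, zero at the start; "torque": the same for the moment, N m; "grip_width": finger opening in m; "gripper_force": force on a finger pad.
Only numpy, scipy, OpenCV 4.12 (cv2) and the standard library are available. Lean on these libraries where they do the work, as an engineer would, in place of code of your own. Each camera call takes 0.05 s, during which the arm holds its last target. There are 200 camera calls.

TASK

Set out the four leather-sleeved tumblers on the four round wooden display blocks so that all the rims come out level: the largest tumbler on the lowest, widest block, the second largest on the second lowest, and so on up to the smallest tumbler on the highest, narrowest block. Stand each one upright in the middle of its block and let go of it; they are glass, so set them down gently, without dropping them or knocking them hard against the blocks, and never let one tip over. Leave the green candle where it is.

Things in the scene. Friction and masses are not known exactly. Their poses are not given: they have to be found in the camera images.
- tumbler_a: the smallest of the four drinking tumblers in reddish-brown leather sleeves: an open round straight-sided glass, 36 mm across and 44 mm high, about 70 g (varies by a third), the leather sleeve covering its lower 33 mm (the 11 mm of bare glass above is 32 mm across, walls 3 to 5 mm); loose, upright. Origin: centre of its underside, z up, yaw meaningless
- tumbler_b: the second smallest of the four drinking tumblers in reddish-brown leather sleeves: an open round straight-sided glass, 46 mm across and 60 mm high, about 120 g (varies by a third), the leather sleeve covering its lower 45 mm (the 15 mm of bare glass above is 42 mm across, walls 3 to 5 mm); loose, upright. Origin: centre of its underside, z up, yaw meaningless
- tumbler_c: the second largest of the four drinking tumblers in reddish-brown leather sleeves: an open round straight-sided glass, 56 mm across and 76 mm high, about 190 g (varies by a third), the leather sleeve covering its lower 57 mm (the 19 mm of bare glass above is 52 mm across, walls 3 to 5 mm); loose, upright. Origin: centre of its underside, z up, yaw meaningless
- tumbler_d: the largest of the four drinking tumblers in reddish-brown leather sleeves: an open round straight-sided glass, 66 mm across and 92 mm high, about 270 g (varies by a third), the leather sleeve covering its lower 69 mm (the 23 mm of bare glass above is 62 mm across, walls 3 to 5 mm); loose, upright. Origin: centre of its underside, z up, yaw meaningless
- block_a: the highest and narrowest of the four plain round wooden display blocks (solid upright cylinders with flat tops): 64 mm across, 78 mm high, fixed to the table. Origin: centre of its underside on the table, z up, so its top lies that height above the origin
- block_b: the second highest of the four plain round wooden display blocks (solid upright cylinders with flat tops): 80 mm across, 62 mm high, fixed to the table. Origin: centre of its underside on the table, z up, so its top lies that height above the origin
- block_c: the second lowest of the four plain round wooden display blocks (solid upright cylinders with flat tops): 96 mm across, 46 mm high, fixed to the table. Origin: centre of its underside on the table, z up, so its top lies that height above the origin
- block_d: the lowest and widest of the four plain round wooden display blocks (solid upright cylinders with flat tops): 112 mm across, 30 mm high, fixed to the table. Origin: centre of its underside on the table, z up, so its top lies that height above the origin
- candle: bystander: candle in a dark green glass without leather sleeve, 62 mm across, 74 mm high, 330 g, loose among the tumblers and blocks. Origin: centre of its underside. (Aside from the work, at the table's right-hand end as the robot sees it, stands a potted cactus 163 mm high; small shop goods lie along the far edge)
Not all that is in view belongs to the job. Leave any purple look-alike of the tumbler_a alone.

How it is judged:
By the outcome, as a careful person would: the job done as asked, in the order asked, and still so for the second after the job is handed in, with the robot touching nothing.
It also fails if it takes over 102 s, if anything falls off the work surface, if the arm or the gripper's body presses on something with over 40 N, if the wrist force passes 120 N, or if a joint passes its speed limit or range.

## Working session

There is one attempt and no reset: what is moved stays moved. The work goes in short steps, Python scripts to look and compute and a tool call to move; the robot and the scene stay as the last step left them, time stands still between calls to the robot, and variables do not carry over. Pictures are saved under pics/ and viewed, at most 14 in all, crops included, and the job is handed in when it is done.

```bash
mkdir -p pics; ls; python3 - <<'E'
from workcell import env, vision
import cv2,numpy as np
s=env.state();print(s['eef_pos'],s['orientation'],env.grip_depth,s['clock'])
for n in("top","side"):
    p,d=vision.snapshot(n);np.savez(f"/tmp/{n}.npz",p=p,d=d)
    cv2.imwrite(f"pics/{n}0.png",p[...,::-1]);print(vision.calibration(n))
E
```

```text
pics
[0.15391191 0.50161484 0.23045633] [[-9.55997107e-01  2.93375493e-01 -5.92281945e-04]
 [ 2.93376065e-01  9.55995927e-01 -1.50739711e-03]
 [ 1.23985758e-04 -1.61482862e-03 -9.99998688e-01]] 0.0187 0.0
{'fx': 400.93661884421994, 'fy': 400.93661884421994, 'cx': 281.08831370788295, 'cy': 205.70338138290168, 'R': array([[ 0.0296301 , -0.99938638, -0.01867957],
       [-0.991307  , -0.02698367, -0.12877234],
       [ 0.12818928,  0.02233272, -0.99149824]]), 't': array([-0.00849165,  0.55131558,  1.17046334])}
{'fx': 494.18264452977564, 'fy': 494.18264452977564, 'cx': 275.30188578154485, 'cy': 212.22424655745382, 'R': array([[ 0.84089522, -0.54105856, -0.01228236],
       [-0.42425365, -0.64493086, -0.63566739],
       [ 0.33601201,  0.53974051, -0.77186535]]), 't': array([-0.46013551,  0.25114389,  1.09989784])}
```

View pics/top0.png

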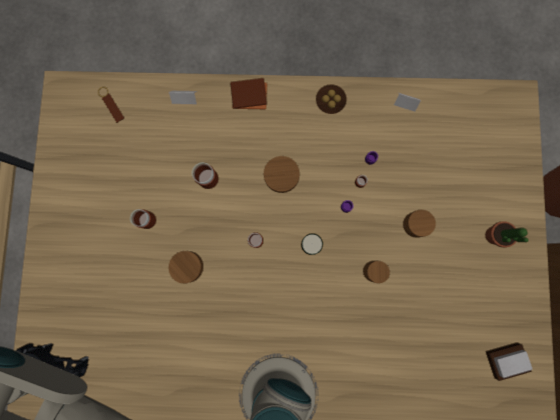

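View pics/side0.png

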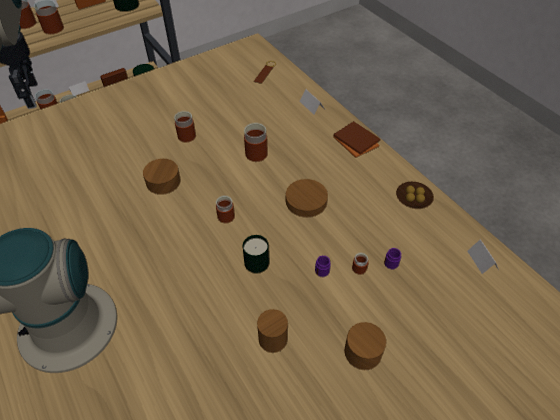

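The top view shows these objects:
- **Tumblers:** d (204,175), c (143,219), b (256,240), a (361,182).
- **Look-alikes for a:** the purple ones at (371,158) and (347,206). For the others, the candle at (312,244).
- **Blocks:** d (281,174), c (185,267), b (421,223), a (377,272).

Next I'll measure positions from depth and take one close crop to check the choice.

```bash
cat > h.py <<'E'
import numpy as np,cv2
from workcell import env,vision
from scipy.optimize import least_squares
def cloud(n,d):
    c=vision.calibration(n);v,u=np.mgrid[:420,:560]
    P=np.stack([(u-c['cx'])/c['fx']*d,(v-c['cy'])/c['fy']*d,d],-1)
    W=(P-c['t'])@c['R'];W[d<=0]=np.nan;return W
def ray(n,u,v,z):
    c=vision.calibration(n);r=c['R'].T@np.array([(u-c['cx'])/c['fx'],(v-c['cy'])/c['fy'],1]);o=-c['R'].T@c['t']
    return (o+r*(z-o[2])/r[2])[:2]
def look(n):
    p,d=vision.snapshot(n);return p,cloud(n,d)
E
python3 - <<'E'
from h import *
S={}
for n in("top","side"):
    f=np.load(f"/tmp/{n}.npz");S[n]=(f['p'],cloud(n,f['d']))
B={'d':((281,174),.056,.030),'c':((185,267),.048,.046),'b':((421,223),.040,.062),'a':((377,272),.032,.078)}
T={'d':((204,175),.033,.092,.069),'c':((143,219),.028,.076,.057),'b':((256,240),.023,.06,.045),'a':((361,182),.018,.044,.033),'candle':((312,244),.031,.074,.074)}
for k,(px,r,h) in B.items():
    g=ray('top',*px,h)
    for n,(p,W) in S.items():
        m=(np.hypot(W[...,0]-g[0],W[...,1]-g[1])<r+.03)&(abs(W[...,2]-h)<.008)
        c,rr=cv2.minEnclosingCircle(W[m][:,:2].astype(np.float32))
        print('block',k,n,W[m].mean(0).round(4),np.round(c,4),round(rr,4),m.sum())
for k,(px,r,h,l) in T.items():
    g=ray('top',*px,h/2)
    for n,(p,W) in S.items():
        near=np.hypot(W[...,0]-g[0],W[...,1]-g[1])<r+.02
        m=near&(W[...,2]>.012)&(W[...,2]<l-.005)
        q=W[m][:,:2]
        s=least_squares(lambda c:np.hypot(*(q-c).T)-r,g,loss='soft_l1',f_scale=.001)
        t=near&(abs(W[...,2]-h)<.006)
        print('T',k,n,'side fit',s.x.round(4),m.sum(),'rim',W[t].mean(0).round(4) if t.any() else 0,t.sum(), 'zmax',np.nanmax(W[near][:,2]).round(3))
        if t.sum()>3: print('   rimcirc',cv2.minEnclosingCircle(W[t][:,:2].astype(np.float32)))
p=S['top'][0][140:260,320:440];q=S['side'][0][230:290,300:420]
cv2.imwrite('pics/crop.png',np.vstack([cv2.resize(p,(480,480))[120:360],cv2.resize(q,(480,240))])[...,::-1])
E
```

```text
block d top [0.6521 0.0091 0.0285] [0.6529 0.0092] 0.0565 1021
block d side [0.649  0.0064 0.027 ] [0.6503 0.0087] 0.0589 1081
block c top [0.3624 0.2852 0.0446] [0.3626 0.2859] 0.0483 833
block c side [0.3587 0.2831 0.0431] [0.359  0.2849] 0.0507 732
block b top [ 0.5101 -0.4043  0.0605] [ 0.5105 -0.4045] 0.0405 597
block b side [ 0.5064 -0.4063  0.0593] [ 0.5073 -0.4044] 0.0413 1152
block a top [ 0.3658 -0.2751  0.0765] [ 0.3653 -0.276 ] 0.0324 403
block a side [ 0.3625 -0.2768  0.0754] [ 0.363  -0.2757] 0.0327 701
T d top side fit [0.6334 0.2363] 189 rim [0.6389 0.2382 0.0902] 74 zmax 0.096
   rimcirc ((0.6367580890655518, 0.2377229928970337), 0.03187473863363266)
T d side side fit [0.6345 0.2384] 394 rim [0.6336 0.2373 0.0886] 74 zmax 0.094
   rimcirc ((0.6327837109565735, 0.23814423382282257), 0.03239347040653229)
T c top side fit [0.4996 0.4181] 164 rim [0.5013 0.4194 0.0742] 66 zmax 0.078
   rimcirc ((0.5003253817558289, 0.4203319549560547), 0.02634900063276291)
T c side side fit [0.499  0.4213] 241 rim [0.4978 0.418  0.0728] 57 zmax 0.077
   rimcirc ((0.4995913505554199, 0.41
[... 303 characters left out ...]
, 0.08013467490673065), 0.022108526900410652)
T a top side fit [ 0.6339 -0.2359] 28 rim [ 0.637  -0.2355  0.042 ] 33 zmax 0.048
   rimcirc ((0.6372101902961731, -0.23476174473762512), 0.01611032336950302)
T a side side fit [ 0.6343 -0.2357] 94 rim [ 0.6346 -0.2346  0.041 ] 51 zmax 0.045
   rimcirc ((0.6351139545440674, -0.23552562296390533), 0.016711700707674026)
T candle top side fit [ 0.4205 -0.0912] 304 rim [ 0.4388 -0.0862  0.0725] 70 zmax 0.078
   rimcirc ((0.43969473242759705, -0.08672578632831573), 0.030812837183475494)
T candle side side fit [ 0.4375 -0.0866] 705 rim [ 0.4379 -0.0878  0.0712] 122 zmax 0.076
   rimcirc ((0.43731874227523804, -0.08733563870191574), 0.03254702687263489)
```

View pics/crop.png

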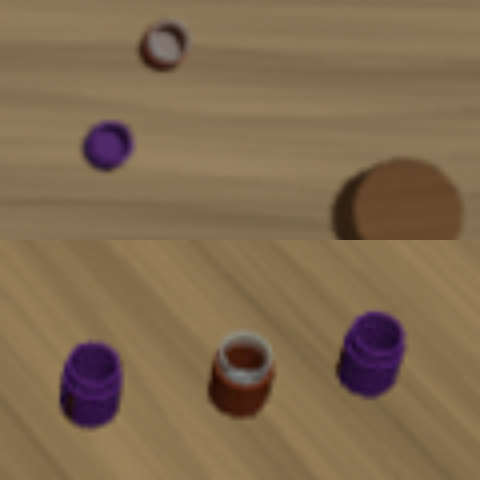

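The crop shows that tumbler_a is the reddish-brown one with a bare glass rim, at about (361,182) in the top view. It stands between two purple look-alikes, so the choice is confirmed. I'll align the tool with the world axes and go above d.

>>> advance:
  ticks:
    - {"r":[0, 0, -0.1]}
    - {"r":[0, 0, -0.2]}
    - {"r":[0, 0, -0.2985]}
    - {"r":[0, 0, -0.2985]}
  aperture: 0.085
  clamp_n: 40

```text
clock: 0.43
eef_pos: [0.154, 0.5017, 0.2308]
orientation: [[-1.0, -0.004, -0.0], [-0.004, 1.0, -0.001], [0.0, -0.001, -1.0]]
contact_force: [0.2, -0.0, 0.3]
grip_width: 0.0847
gripper_force: 0.0
```

>>> advance:
  ticks:
    - {"d":[-0.032, -0.018, 0.005]}
    - {"d":[-0.064, -0.036, 0.01]}
    - {"d":[-0.096, -0.054, 0.015]}
    - {"d":[-0.128, -0.072, 0.02]}
    - {"d":[-0.160, -0.09, 0.025]}

```text
clock: 0.85
eef_pos: [0.3152, 0.4109, 0.2059]
orientation: [[-1.0, 0.002, -0.0], [0.002, 1.0, -0.0], [0.0, -0.0, -1.0]]
contact_force: [0.2, 1.0, 1.1]
grip_width: 0.0849
gripper_force: 0.0
```

>>> advance:
  ticks:
    - {"d":[-0.032, -0.018, 0.005]}
    - {"d":[-0.064, -0.036, 0.01]}
    - {"d":[-0.096, -0.054, 0.015]}
    - {"d":[-0.128, -0.072, 0.02]}
    - {"d":[-0.160, -0.09, 0.025]}

```text
clock: 1.27
eef_pos: [0.4755, 0.3209, 0.1808]
orientation: [[-1.0, 0.003, -0.0], [0.003, 1.0, -0.0], [0.0, -0.0, -1.0]]
contact_force: [0.8, 0.3, -0.5]
grip_width: 0.0848
gripper_force: 0.0
```

>>> advance:
  ticks:
    - {"d":[-0.032, -0.018, 0.005]}
    - {"d":[-0.064, -0.036, 0.01]}
    - {"d":[-0.096, -0.054, 0.015]}
    - {"d":[-0.128, -0.072, 0.02]}
    - {"d":[-0.160, -0.083, 0.025]}

```text
clock: 1.68
eef_pos: [0.6357, 0.2371, 0.1556]
orientation: [[-1.0, 0.004, -0.001], [0.004, 1.0, -0.0], [0.001, -0.0, -1.0]]
contact_force: [0.7, 0.4, 0.1]
grip_width: 0.0849
gripper_force: 0.0
```

```bash
python3 -c "
from workcell import env
s=env.state();print(s['orientation'].round(4),s['q'])"
```

```text
[[-1.0e+00  4.1e-03 -5.0e-04]
 [ 4.1e-03  1.0e+00 -5.0e-04]
 [ 5.0e-04 -5.0e-04 -1.0e+00]] [ 3.02744173e-01  5.22047884e-01  9.88728538e-01 -2.93132455e-04
  1.63146316e+00 -1.26399601e+00]
```

>>> advance:
  ticks:
    - {"d":[0.001, 0.001, 0.03]}
    - {"d":[0.001, 0.001, 0.06]}
    - {"d":[0.001, 0.001, 0.09]}
    - {"d":[0.001, 0.001, 0.11]}
    - {"d":[0.001, 0.001, 0.1246]}

```text
clock: 2.1
eef_pos: [0.6318, 0.2397, 0.0279]
orientation: [[-1.0, 0.002, -0.005], [0.002, 1.0, -0.001], [0.005, -0.001, -1.0]]
contact_force: [0.8, 0.1, 0.7]
grip_width: 0.085
gripper_force: 0.0
```

>>> advance:
  ticks:
    - {}
    - {}

```text
clock: 2.27
eef_pos: [0.6331, 0.2403, 0.0316]
orientation: [[-1.0, 0.001, -0.001], [0.001, 1.0, -0.0], [0.001, -0.0, -1.0]]
contact_force: [0.7, -0.2, 0.3]
grip_width: 0.085
gripper_force: 0.0
```

>>> advance:
  ticks:
    - {}
    - {}
    - {}
    - {}
    - {}
  aperture: 0.055
  clamp_n: 35

```text
clock: 2.68
eef_pos: [0.6346, 0.2405, 0.0348]
orientation: [[-1.0, -0.0, 0.005], [-0.0, 1.0, 0.001], [-0.005, 0.001, -1.0]]
contact_force: [-1.2, -0.1, 6.5]
grip_width: 0.0645
gripper_force: 38.6
```

>>> advance:
  ticks:
    - {}
    - {}
    - {}
    - {}
    - {}

```text
clock: 3.1
eef_pos: [0.6346, 0.2405, 0.0348]
orientation: [[-1.0, -0.0, 0.005], [-0.0, 1.0, 0.001], [-0.005, 0.001, -1.0]]
contact_force: [-1.8, -1.9, 7.2]
grip_width: 0.0644
gripper_force: 38.6
```

>>> advance:
  ticks:
    - {"d":[0, 0, -0.006]}
    - {"d":[0, 0, -0.018]}
    - {"d":[0, 0, -0.035]}
    - {"d":[0, 0, -0.055]}
    - {"d":[0, 0, -0.065]}

```text
clock: 3.52
eef_pos: [0.6342, 0.2407, 0.1006]
orientation: [[-1.0, -0.001, 0.004], [-0.001, 1.0, 0.002], [-0.004, 0.002, -1.0]]
contact_force: [0.4, 1.1, -0.7]
grip_width: 0.0643
gripper_force: 38.2
```

>>> advance:
  ticks:
    - {}
    - {}
    - {}

```text
clock: 3.77
eef_pos: [0.6326, 0.2401, 0.0953]
orientation: [[-1.0, -0.001, -0.002], [-0.001, 1.0, -0.0], [0.002, -0.0, -1.0]]
contact_force: [-0.9, 0.3, -2.1]
grip_width: 0.0644
gripper_force: 38.1
```

```bash
cat >> h.py <<'E'
R={'d':(.033,.092,.069),'c':(.028,.076,.057),'b':(.023,.06,.045),'a':(.018,.044,.033)}
def tum(k,x,y,z0,tag=None):
    r,h,l=R[k]
    for n in("top","side"):
        p,W=look(n)
        if tag: cv2.imwrite(f'pics/{tag}{n}.png',p[...,::-1])
        near=np.hypot(W[...,0]-x,W[...,1]-y)<r+.02
        red=(p[...,0]>1.8*p[...,2].astype(float))&(p[...,0]>1.7*p[...,1].astype(float))
        q3=W[near&red&(W[...,2]>z0+.005)&(W[...,2]<z0+l+.01)]
        q=q3[:,:2]
        if len(q)>10:
            s=least_squares(lambda c:np.hypot(*(q-c).T)-r,(x,y),loss='soft_l1',f_scale=.001).x
            lo,hi=np.percentile(q3[:,2],[2,98]);print(n,'sleeve',s.round(4),len(q),'z',lo.round(4),hi.round(4))
        t=W[near&(abs(W[...,2]-z0-h)<.008)]
        if len(t)>5: print(n,'rim',np.round(cv2.minEnclosingCircle(t[:,:2].astype(np.float32))[0],4),len(t),np.median(t[:,2]).round(4))
    s=env.state();print('tcp',s['eef_pos'].round(4),s['grip_width'],s['clock'])
E
python3 -c "
from h import *
tum('d',.635,.24,.062,'lift')"
```

```text
top rim [0.6178 0.2228] 27 0.1521
side sleeve [0.6331 0.2393] 325 z 0.0683 0.1272
side rim [0.6279 0.2383] 74 0.1501
tcp [0.6325 0.24   0.0949] 0.06417467634870531 3.8667
```

View pics/liftside.png

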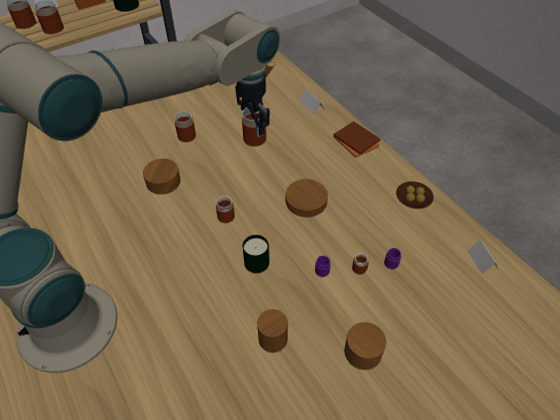

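The side view shows tumbler d held upright at (254,130), and it's clear of the table. Next I'll carry it over block d.

>>> advance:
  ticks:
    - {"d":[-0.001, -0.01, -0.002]}
    - {"d":[-0.002, -0.03, -0.004]}
    - {"d":[-0.004, -0.057, -0.005]}
    - {"d":[-0.006, -0.087, -0.005]}
    - {"d":[-0.009, -0.117, -0.005]}

```text
clock: 4.28
eef_pos: [0.6419, 0.1216, 0.1013]
orientation: [[-1.0, -0.001, -0.001], [-0.001, 1.0, -0.0], [0.001, -0.0, -1.0]]
contact_force: [0.6, -0.6, -1.9]
grip_width: 0.0646
gripper_force: 38.1
```

>>> advance:
  ticks:
    - {"d":[-0.002, -0.03, 0]}
    - {"d":[-0.004, -0.06, 0]}
    - {"d":[-0.006, -0.085, 0]}
    - {"d":[-0.008, -0.104, 0]}
    - {"d":[-0.009, -0.1135, 0]}

```text
clock: 4.7
eef_pos: [0.6511, 0.0063, 0.1012]
orientation: [[-1.0, 0.002, -0.001], [0.002, 1.0, -0.001], [0.001, -0.001, -1.0]]
contact_force: [0.2, 0.9, -2.2]
grip_width: 0.0645
gripper_force: 38.1
```

>>> advance:
  ticks:
    - {}
    - {}
    - {}
    - {}

```text
clock: 5.03
eef_pos: [0.6513, 0.0112, 0.1016]
orientation: [[-1.0, -0.002, -0.0], [-0.002, 1.0, 0.0], [0.0, 0.0, -1.0]]
contact_force: [-0.3, 0.3, -1.8]
grip_width: 0.0647
gripper_force: 38.1
```

```bash
python3 -c "
from h import *
tum('d',.65,.01,.065)"
```

```text
top sleeve [0.654  0.0108] 98 z 0.0739 0.1368
top rim [0.6464 0.016 ] 74 0.1568
side sleeve [0.652  0.0104] 423 z 0.0713 0.1341
side rim [0.6445 0.0129] 129 0.1548
tcp [0.6513 0.011  0.1017] 0.06477024100676275 5.1333
```

>>> advance:
  ticks:
    - {"d":[0.0015, -0.0018, 0.006]}
    - {"d":[0.0015, -0.0018, 0.014]}
    - {"d":[0.0015, -0.0018, 0.021]}
    - {"d":[0.0015, -0.0018, 0.027]}
    - {"d":[0.0015, -0.0018, 0.03]}

```text
clock: 5.55
eef_pos: [0.6491, 0.008, 0.0697]
orientation: [[-1.0, -0.001, -0.003], [-0.001, 1.0, 0.0], [0.003, 0.0, -1.0]]
contact_force: [0.1, -0.6, -2.6]
grip_width: 0.0645
gripper_force: 38.1
```

>>> advance:
  ticks:
    - {}
    - {"d":[0, 0, 0.001]}
    - {"d":[0, 0, 0.002]}
    - {"d":[0, 0, 0.003]}

```text
clock: 5.88
eef_pos: [0.6502, 0.008, 0.0691]
orientation: [[-1.0, -0.001, 0.001], [-0.001, 1.0, 0.0], [-0.001, 0.0, -1.0]]
contact_force: [0.3, -0.3, -2.1]
grip_width: 0.0645
gripper_force: 38.1
```

>>> advance:
  ticks:
    - {"d":[0, 0, 0.0005]}
    - {"d":[0, 0, 0.001]}
    - {"d":[0, 0, 0.0015]}
    - {"d":[0, 0, 0.002]}

```text
clock: 6.22
eef_pos: [0.6499, 0.008, 0.0668]
orientation: [[-1.0, -0.001, 0.0], [-0.001, 1.0, 0.0], [-0.0, 0.0, -1.0]]
contact_force: [0.3, -0.2, -3.8]
grip_width: 0.0646
gripper_force: 38.1
```

>>> advance:
  ticks:
    - {"d":[0, 0, 0.0005]}
    - {"d":[0, 0, 0.001]}
    - {"d":[0, 0, 0.001]}
    - {"d":[0, 0, 0.001]}

```text
clock: 6.55
eef_pos: [0.6499, 0.008, 0.0657]
orientation: [[-1.0, -0.001, -0.0], [-0.001, 1.0, 0.0], [0.0, 0.0, -1.0]]
contact_force: [-0.1, -0.3, -2.6]
grip_width: 0.065
gripper_force: 38.1
```

>>> advance:
  ticks:
    - {"d":[0, -0.0, 0.0005]}
    - {"d":[0, 0, 0.001]}
    - {"d":[0, 0, 0.001]}
    - {"d":[0, 0, 0.001]}

```text
clock: 6.88
eef_pos: [0.6499, 0.008, 0.0649]
orientation: [[-1.0, -0.001, 0.0], [-0.001, 1.0, 0.0], [-0.0, 0.0, -1.0]]
contact_force: [-0.7, 0.2, -0.1]
grip_width: 0.0644
gripper_force: 38.2
```

>>> advance:
  ticks:
    - {"d":[0, 0, 0.0005]}
    - {"d":[0, 0, 0.0008]}
    - {"d":[0, 0, 0.0008]}

```text
clock: 7.13
eef_pos: [0.65, 0.008, 0.0649]
orientation: [[-1.0, -0.001, 0.001], [-0.001, 1.0, 0.0], [-0.001, 0.0, -1.0]]
contact_force: [-3.2, -1.0, 5.0]
grip_width: 0.0644
gripper_force: 38.6
```

>>> advance:
  ticks:
    - {}
    - {}
    - {}
    - {}
    - {}
  aperture: 0.085

```text
clock: 7.55
eef_pos: [0.6499, 0.008, 0.0637]
orientation: [[-1.0, -0.001, -0.0], [-0.001, 1.0, 0.0], [0.0, 0.0, -1.0]]
contact_force: [0.6, -0.9, -0.0]
grip_width: 0.0851
gripper_force: 0.0
```

>>> advance:
  ticks:
    - {"d":[0, 0, -0.005]}
    - {"d":[0, 0, -0.02]}
    - {"d":[0, 0, -0.045]}
    - {"d":[0, 0, -0.075]}
    - {"d":[0, 0, -0.105]}

```text
clock: 7.97
eef_pos: [0.6495, 0.008, 0.17]
orientation: [[-1.0, -0.001, -0.001], [-0.001, 1.0, 0.0], [0.001, 0.0, -1.0]]
contact_force: [0.4, 0.1, 0.3]
grip_width: 0.085
gripper_force: 0.0
```

>>> advance:
  ticks:
    - {"d":[0.02, 0.035, 0]}
    - {"d":[0.03, 0.07, 0]}
    - {"d":[0.04, 0.105, 0]}
    - {"d":[0.05, 0.14, 0]}
    - {"d":[0.06, 0.175, 0]}

```text
clock: 8.38
eef_pos: [0.5891, 0.1844, 0.1695]
orientation: [[-1.0, -0.0, 0.001], [-0.0, 1.0, 0.0], [-0.001, 0.0, -1.0]]
contact_force: [-0.8, 0.3, 0.0]
grip_width: 0.085
gripper_force: 0.0
```

```bash
python3 -c "
from h import *
tum('d',.65,.008,.03,'pd')"
```

```text
top sleeve [0.6514 0.0073] 135 z 0.0384 0.0963
top rim [0.6519 0.0081] 82 0.1204
side sleeve [0.6499 0.0074] 544 z 0.0365 0.0969
side rim [0.6507 0.006 ] 122 0.1178
tcp [0.5882 0.1878 0.1695] 0.08505984698601199 8.4833
```

View pics/pdside.png

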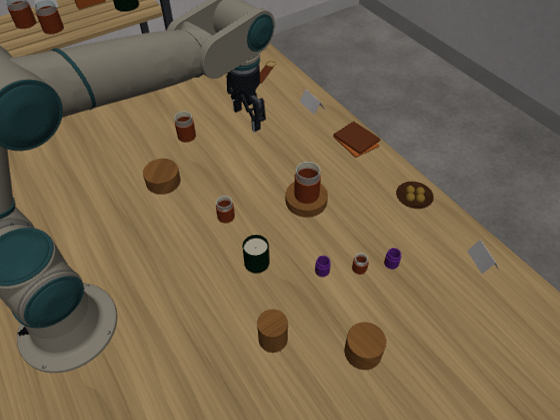

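Tumbler d stands upright at the centre of its block, at (307,185) in the side view, and its rim is at the expected height. Next is tumbler c.

>>> advance:
  ticks:
    - {"d":[0.012, 0.03, 0.008]}
    - {"d":[0.024, 0.06, 0.016]}
    - {"d":[0.036, 0.09, 0.024]}
    - {"d":[0.048, 0.12, 0.032]}
    - {"d":[0.06, 0.15, 0.04]}

```text
clock: 8.9
eef_pos: [0.5294, 0.3336, 0.129]
orientation: [[-1.0, 0.0, 0.001], [0.0, 1.0, 0.0], [-0.001, 0.0, -1.0]]
contact_force: [1.1, -0.0, 0.3]
grip_width: 0.0849
gripper_force: 0.0
```

>>> advance:
  ticks:
    - {"d":[0.01, 0.026, 0.006]}
    - {"d":[0.018, 0.052, 0.012]}
    - {"d":[0.026, 0.075, 0.018]}
    - {"d":[0.0297, 0.0854, 0.02]}
    - {"d":[0.0297, 0.0854, 0.02]}

```text
clock: 9.32
eef_pos: [0.499, 0.4195, 0.1083]
orientation: [[-1.0, -0.003, -0.001], [-0.003, 1.0, -0.0], [0.001, -0.0, -1.0]]
contact_force: [-1.1, -0.8, -0.7]
grip_width: 0.085
gripper_force: 0.0
```

>>> advance:
  ticks:
    - {}
    - {}
    - {}

```text
clock: 9.57
eef_pos: [0.501, 0.4169, 0.1096]
orientation: [[-1.0, 0.001, 0.001], [0.001, 1.0, 0.0], [-0.001, 0.0, -1.0]]
contact_force: [0.6, -0.5, 0.2]
grip_width: 0.085
gripper_force: 0.0
```

```bash
python3 -c "
from h import *
tum('c',.4998,.4194,0)"
```

```text
top sleeve [0.5017 0.421 ] 53 z 0.012 0.0561
top rim [0.4848 0.4049] 15 0.073
side sleeve [0.4992 0.421 ] 279 z 0.0063 0.0549
side rim [0.4948 0.421 ] 72 0.0714
tcp [0.5007 0.4172 0.1095] 0.08475722627988273 9.6667
```

>>> advance:
  ticks:
    - {"d":[0, 0.0015, 0.025]}
    - {"d":[0, 0.0015, 0.05]}
    - {"d":[0, 0.0015, 0.075]}
    - {"d":[0, 0.0015, 0.088]}
    - {"d":[0, 0.0015, 0.0915]}

```text
clock: 10.08
eef_pos: [0.4988, 0.4183, 0.0143]
orientation: [[-1.0, 0.0, -0.004], [0.0, 1.0, -0.003], [0.004, -0.003, -1.0]]
contact_force: [-0.5, -0.3, -0.0]
grip_width: 0.0849
gripper_force: 0.0
```

>>> advance:
  ticks:
    - {}
    - {}
    - {}

```text
clock: 10.33
eef_pos: [0.501, 0.4205, 0.0197]
orientation: [[-1.0, -0.001, 0.003], [-0.001, 1.0, 0.002], [-0.003, 0.002, -1.0]]
contact_force: [-0.8, 0.5, -0.1]
grip_width: 0.0849
gripper_force: 0.0
```

>>> advance:
  ticks:
    - {}
    - {}
    - {}
    - {}
    - {}
  aperture: 0.045
  clamp_n: 35

```text
clock: 10.75
eef_pos: [0.5004, 0.4204, 0.0189]
orientation: [[-1.0, -0.001, 0.002], [-0.001, 1.0, 0.002], [-0.002, 0.002, -1.0]]
contact_force: [-0.7, 0.4, 6.0]
grip_width: 0.0555
gripper_force: 38.0
```

>>> advance:
  ticks:
    - {}
    - {}
    - {}

```text
clock: 11.0
eef_pos: [0.5004, 0.4204, 0.0188]
orientation: [[-1.0, -0.001, 0.002], [-0.001, 1.0, 0.002], [-0.002, 0.002, -1.0]]
contact_force: [0.3, 0.9, 5.3]
grip_width: 0.0551
gripper_force: 38.0
```

>>> advance:
  ticks:
    - {"d":[0, 0, -0.006]}
    - {"d":[0, 0, -0.018]}
    - {"d":[0, 0, -0.038]}
    - {"d":[0, 0, -0.063]}
    - {"d":[0, 0, -0.08]}

```text
clock: 11.42
eef_pos: [0.5001, 0.4198, 0.1]
orientation: [[-1.0, -0.001, 0.001], [-0.001, 1.0, 0.001], [-0.001, 0.001, -1.0]]
contact_force: [0.8, 0.3, -2.0]
grip_width: 0.0551
gripper_force: 37.7
```

>>> advance:
  ticks:
    - {}
    - {}
    - {}

```text
clock: 11.67
eef_pos: [0.4992, 0.4192, 0.0957]
orientation: [[-1.0, -0.001, -0.002], [-0.001, 1.0, -0.002], [0.002, -0.002, -1.0]]
contact_force: [-0.1, -0.0, -3.5]
grip_width: 0.055
gripper_force: 37.6
```

>>> advance:
  ticks:
    - {"d":[0.006, -0.006, 0]}
    - {"d":[0.018, -0.018, 0]}
    - {"d":[0.036, -0.035, 0]}
    - {"d":[0.056, -0.054, 0]}
    - {"d":[0.076, -0.073, 0]}

```text
clock: 12.08
eef_pos: [0.4221, 0.3452, 0.0949]
orientation: [[-1.0, -0.001, -0.003], [-0.001, 1.0, -0.002], [0.003, -0.002, -1.0]]
contact_force: [1.0, -0.5, -1.9]
grip_width: 0.0555
gripper_force: 37.8
```

>>> advance:
  ticks:
    - {"d":[0.018, -0.018, 0]}
    - {"d":[0.035, -0.035, 0]}
    - {"d":[0.05, -0.05, 0]}
    - {"d":[0.06, -0.059, 0]}
    - {"d":[0.063, -0.0615, 0]}

```text
clock: 12.5
eef_pos: [0.3589, 0.2835, 0.0955]
orientation: [[-1.0, -0.0, -0.003], [-0.0, 1.0, -0.002], [0.003, -0.002, -1.0]]
contact_force: [0.8, 0.2, -2.1]
grip_width: 0.055
gripper_force: 37.9
```

>>> advance:
  ticks:
    - {}
    - {}
    - {}
    - {}

```text
clock: 12.83
eef_pos: [0.3614, 0.2855, 0.0972]
orientation: [[-1.0, -0.001, -0.0], [-0.001, 1.0, -0.0], [0.0, -0.0, -1.0]]
contact_force: [-0.2, -0.1, -2.9]
grip_width: 0.0552
gripper_force: 37.9
```

```bash
python3 -c "
from h import *
tum('c',.361,.2855,.077)"
```

```text
top sleeve [0.3617 0.2849] 29 z 0.0891 0.136
top rim [0.3692 0.2621] 24 0.1522
side sleeve [0.3608 0.2843] 193 z 0.0828 0.1331
side rim [0.3483 0.2833] 58 0.1509
tcp [0.3612 0.2854 0.0972] 0.054962054113996316 12.9333
```

>>> advance:
  ticks:
    - {"d":[0, 0, 0.006]}
    - {"d":[0, 0, 0.014]}
    - {"d":[0, 0, 0.021]}
    - {"d":[0, 0, 0.026]}
    - {"d":[0, 0, 0.028]}

```text
clock: 13.35
eef_pos: [0.3603, 0.2848, 0.0678]
orientation: [[-1.0, -0.001, -0.002], [-0.001, 1.0, -0.001], [0.002, -0.001, -1.0]]
contact_force: [0.5, -0.6, -2.9]
grip_width: 0.0551
gripper_force: 37.9
```

>>> advance:
  ticks:
    - {}
    - {"d":[0, 0, 0.001]}
    - {"d":[0, 0, 0.0015]}
    - {"d":[0, 0, 0.002]}

```text
clock: 13.68
eef_pos: [0.3612, 0.2853, 0.0677]
orientation: [[-1.0, -0.001, 0.001], [-0.001, 1.0, 0.0], [-0.001, 0.0, -1.0]]
contact_force: [-0.3, -0.6, -1.6]
grip_width: 0.0551
gripper_force: 37.9
```

>>> advance:
  ticks:
    - {"d":[0, 0, 0.0005]}
    - {"d":[0, 0, 0.001]}
    - {"d":[0, 0, 0.001]}
    - {"d":[0, 0, 0.001]}

```text
clock: 14.02
eef_pos: [0.361, 0.2852, 0.0664]
orientation: [[-1.0, -0.001, 0.0], [-0.001, 1.0, 0.0], [-0.0, 0.0, -1.0]]
contact_force: [0.1, 1.0, -1.9]
grip_width: 0.0552
gripper_force: 37.9
```

>>> advance:
  ticks:
    - {"d":[0, 0, 0.0005]}
    - {"d":[0, 0, 0.001]}
    - {"d":[0, 0, 0.001]}
    - {"d":[0, 0, 0.001]}

```text
clock: 14.35
eef_pos: [0.361, 0.2852, 0.0654]
orientation: [[-1.0, -0.001, -0.0], [-0.001, 1.0, 0.0], [0.0, 0.0, -1.0]]
contact_force: [-0.4, -0.8, -2.0]
grip_width: 0.0551
gripper_force: 37.9
```

>>> advance:
  ticks:
    - {"d":[0, 0, 0.0005]}
    - {"d":[0, 0, 0.001]}
    - {"d":[0, 0, 0.001]}

```text
clock: 14.6
eef_pos: [0.3611, 0.2852, 0.0649]
orientation: [[-1.0, -0.001, 0.0], [-0.001, 1.0, 0.0], [-0.0, 0.0, -1.0]]
contact_force: [-2.5, -1.5, 2.5]
grip_width: 0.0555
gripper_force: 38.2
```

>>> advance:
  ticks:
    - {"d":[0, 0, 0.0003]}
    - {"d":[0, 0, 0.0005]}
    - {"d":[0, 0, 0.0005]}

```text
clock: 14.85
eef_pos: [0.3611, 0.2852, 0.0648]
orientation: [[-1.0, -0.001, 0.0], [-0.001, 1.0, 0.0], [-0.0, 0.0, -1.0]]
contact_force: [-3.5, -3.6, 7.4]
grip_width: 0.0551
gripper_force: 38.7
```

>>> advance:
  ticks:
    - {}
    - {}
    - {}
    - {}
    - {}
  aperture: 0.085

```text
clock: 15.27
eef_pos: [0.361, 0.2852, 0.0638]
orientation: [[-1.0, -0.001, 0.0], [-0.001, 1.0, 0.0], [-0.0, 0.0, -1.0]]
contact_force: [-0.1, -0.4, -0.0]
grip_width: 0.0847
gripper_force: 0.0
```

>>> advance:
  ticks:
    - {"d":[0, 0, -0.005]}
    - {"d":[0, 0, -0.02]}
    - {"d":[0, 0, -0.045]}
    - {"d":[0, 0, -0.075]}
    - {"d":[0, 0, -0.095]}

```text
clock: 15.68
eef_pos: [0.3614, 0.2855, 0.1619]
orientation: [[-1.0, -0.001, 0.002], [-0.001, 1.0, 0.002], [-0.002, 0.002, -1.0]]
contact_force: [0.9, -0.0, -0.5]
grip_width: 0.0849
gripper_force: 0.0
```

>>> advance:
  ticks:
    - {"d":[-0.015, -0.035, 0]}
    - {"d":[-0.03, -0.07, 0.005]}
    - {"d":[-0.045, -0.105, 0.015]}
    - {"d":[-0.06, -0.14, 0.03]}
    - {"d":[-0.072, -0.17, 0.045]}
  aperture: 0.075

```text
clock: 16.1
eef_pos: [0.4341, 0.1132, 0.1143]
orientation: [[-1.0, -0.0, 0.002], [-0.0, 1.0, 0.0], [-0.002, 0.0, -1.0]]
contact_force: [1.1, -0.0, -0.4]
grip_width: 0.0749
gripper_force: 0.0
```

>>> advance:
  ticks:
    - {"d":[-0.01, -0.025, 0.015]}
    - {"d":[-0.0135, -0.035, 0.025]}
    - {"d":[-0.0135, -0.035, 0.025]}
    - {"d":[-0.0135, -0.035, 0.025]}
    - {"d":[-0.0135, -0.035, 0.025]}

```text
clock: 16.52
eef_pos: [0.4468, 0.0813, 0.0898]
orientation: [[-1.0, -0.002, 0.001], [-0.002, 1.0, 0.001], [-0.001, 0.001, -1.0]]
contact_force: [0.4, -0.5, 0.6]
grip_width: 0.0747
gripper_force: 0.0
```

```bash
python3 -c "
from h import *
tum('c',.361,.2855,.046,'pc');tum('b',.446,.08,0)"
```

```text
top sleeve [0.362  0.2838] 126 z 0.0583 0.1031
top rim [0.3623 0.2839] 79 0.1198
side sleeve [0.3596 0.2847] 355 z 0.0519 0.1018
side rim [0.3563 0.2814] 61 0.1177
tcp [0.4469 0.0815 0.0899] 0.07464730670301717 16.6167
side sleeve [0.446  0.0809] 207 z 0.0066 0.0435
side rim [0.4442 0.0809] 65 0.0561
tcp [0.4468 0.0812 0.0897] 0.07490370451691218 16.7167
```

View pics/pcside.png

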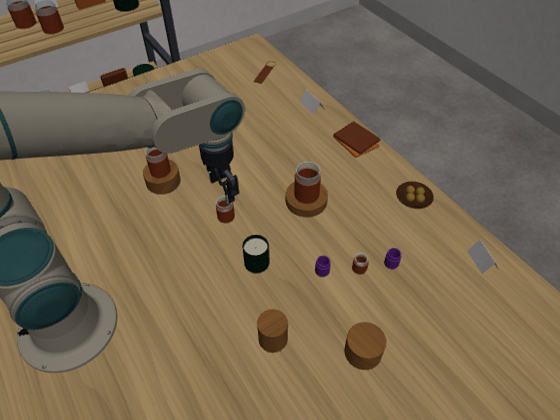

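Tumbler c stands centred on its block at (160,163). The gripper is directly above tumbler b at (226,210), so I'll grasp that next.

>>> advance:
  ticks:
    - {"d":[0, 0, 0.022]}
    - {"d":[0, 0, 0.045]}
    - {"d":[0, 0, 0.065]}
    - {"d":[0, 0, 0.075]}
    - {"d":[0, 0, 0.0785]}

```text
clock: 17.13
eef_pos: [0.4456, 0.0806, 0.009]
orientation: [[-1.0, -0.001, -0.003], [-0.001, 1.0, -0.0], [0.003, -0.0, -1.0]]
contact_force: [0.0, -0.4, -0.9]
grip_width: 0.0749
gripper_force: 0.0
```

>>> advance:
  ticks:
    - {}
    - {}
    - {}

```text
clock: 17.38
eef_pos: [0.4476, 0.0804, 0.0118]
orientation: [[-1.0, -0.001, 0.002], [-0.001, 1.0, 0.0], [-0.002, 0.0, -1.0]]
contact_force: [0.3, -0.0, 0.8]
grip_width: 0.0754
gripper_force: 0.0
```

>>> advance:
  ticks:
    - {}
    - {}
    - {}
    - {}
    - {}
  aperture: 0.036
  clamp_n: 32

```text
clock: 17.8
eef_pos: [0.4472, 0.0803, 0.0113]
orientation: [[-1.0, -0.001, 0.002], [-0.001, 1.0, 0.0], [-0.002, 0.0, -1.0]]
contact_force: [-1.3, -0.6, 7.7]
grip_width: 0.0451
gripper_force: 33.1
```

>>> advance:
  ticks:
    - {}
    - {}
    - {}

```text
clock: 18.05
eef_pos: [0.4472, 0.0804, 0.0113]
orientation: [[-1.0, -0.001, 0.001], [-0.001, 1.0, 0.0], [-0.001, 0.0, -1.0]]
contact_force: [-1.8, 0.1, 6.7]
grip_width: 0.0449
gripper_force: 33.1
```

>>> advance:
  ticks:
    - {"d":[0, 0, -0.006]}
    - {"d":[0, 0, -0.018]}
    - {"d":[0, 0, -0.038]}
    - {"d":[0, 0, -0.068]}
    - {"d":[0, 0, -0.1]}

```text
clock: 18.47
eef_pos: [0.4454, 0.0801, 0.1105]
orientation: [[-1.0, -0.001, -0.003], [-0.001, 1.0, -0.0], [0.003, -0.0, -1.0]]
contact_force: [0.8, -0.7, -0.8]
grip_width: 0.0445
gripper_force: 32.9
```

>>> advance:
  ticks:
    - {"d":[0, 0, -0.01]}
    - {"d":[0, 0, -0.015]}
    - {"d":[0, 0, -0.015]}
    - {"d":[0, 0, -0.015]}

```text
clock: 18.8
eef_pos: [0.4459, 0.0801, 0.1239]
orientation: [[-1.0, -0.001, -0.002], [-0.001, 1.0, -0.0], [0.002, -0.0, -1.0]]
contact_force: [0.1, 0.1, -2.1]
grip_width: 0.0451
gripper_force: 32.9
```

>>> advance:
  ticks:
    - {"d":[-0.001, -0.008, 0]}
    - {"d":[-0.003, -0.024, 0]}
    - {"d":[-0.006, -0.048, 0]}
    - {"d":[-0.01, -0.076, 0]}
    - {"d":[-0.014, -0.106, 0]}

```text
clock: 19.22
eef_pos: [0.4599, -0.0269, 0.1237]
orientation: [[-1.0, -0.002, -0.003], [-0.002, 1.0, 0.0], [0.003, 0.0, -1.0]]
contact_force: [0.5, -0.0, -0.6]
grip_width: 0.0447
gripper_force: 32.9
```

>>> advance:
  ticks:
    - {"d":[-0.004, -0.03, 0]}
    - {"d":[-0.008, -0.06, 0]}
    - {"d":[-0.012, -0.09, 0]}
    - {"d":[-0.016, -0.12, 0]}
    - {"d":[-0.02, -0.15, 0]}

```text
clock: 19.63
eef_pos: [0.4798, -0.1776, 0.1236]
orientation: [[-1.0, -0.0, -0.003], [-0.0, 1.0, 0.001], [0.003, 0.001, -1.0]]
contact_force: [1.9, 0.0, -0.3]
grip_width: 0.0448
gripper_force: 32.9
```

>>> advance:
  ticks:
    - {"d":[-0.004, -0.03, 0]}
    - {"d":[-0.008, -0.06, 0]}
    - {"d":[-0.012, -0.09, 0]}
    - {"d":[-0.016, -0.12, 0]}
    - {"d":[-0.02, -0.15, 0]}

```text
clock: 20.05
eef_pos: [0.4998, -0.3274, 0.1232]
orientation: [[-1.0, -0.0, -0.003], [-0.0, 1.0, 0.002], [0.003, 0.002, -1.0]]
contact_force: [0.1, -0.3, -0.9]
grip_width: 0.0449
gripper_force: 32.9
```

>>> advance:
  ticks:
    - {"d":[-0.003, -0.026, 0]}
    - {"d":[-0.006, -0.048, 0]}
    - {"d":[-0.008, -0.065, 0]}
    - {"d":[-0.009, -0.075, 0]}
    - {"d":[-0.009, -0.0785, 0]}

```text
clock: 20.47
eef_pos: [0.5086, -0.4059, 0.1228]
orientation: [[-1.0, 0.001, -0.003], [0.001, 1.0, 0.002], [0.003, 0.002, -1.0]]
contact_force: [0.1, 0.2, -0.8]
grip_width: 0.0449
gripper_force: 33.0
```

>>> advance:
  ticks:
    - {}
    - {}
    - {}
    - {}

```text
clock: 20.8
eef_pos: [0.5101, -0.4035, 0.1253]
orientation: [[-1.0, -0.002, -0.0], [-0.002, 1.0, 0.0], [0.0, 0.0, -1.0]]
contact_force: [0.9, -0.5, -0.6]
grip_width: 0.045
gripper_force: 33.0
```

```bash
python3 -c "
from h import *
tum('b',.509,-.4045,.113)"
```

```text
side sleeve [ 0.5095 -0.4056] 282 z 0.1199 0.1576
side rim [ 0.5056 -0.4041] 212 0.1726
tcp [ 0.5101 -0.4037  0.1255] 0.04467909122565788 20.9
```

>>> advance:
  ticks:
    - {"d":[0.0013, 0, 0.008]}
    - {"d":[0.0013, 0, 0.02]}
    - {"d":[0.0013, 0, 0.033]}
    - {"d":[0.0013, 0, 0.043]}
    - {"d":[0.0013, 0, 0.047]}

```text
clock: 21.32
eef_pos: [0.5075, -0.4032, 0.0747]
orientation: [[-1.0, -0.001, -0.004], [-0.001, 1.0, 0.003], [0.004, 0.003, -1.0]]
contact_force: [-0.2, -0.3, -0.8]
grip_width: 0.0447
gripper_force: 32.9
```

>>> advance:
  ticks:
    - {}
    - {"d":[0, 0, 0.001]}
    - {"d":[0, 0, 0.0015]}
    - {"d":[0, 0, 0.002]}

```text
clock: 21.65
eef_pos: [0.509, -0.4045, 0.0772]
orientation: [[-1.0, -0.001, 0.001], [-0.001, 1.0, -0.001], [-0.001, -0.001, -1.0]]
contact_force: [0.5, -0.9, 0.0]
grip_width: 0.0451
gripper_force: 33.0
```

>>> advance:
  ticks:
    - {"d":[0, 0, 0.0005]}
    - {"d":[0, 0, 0.001]}
    - {"d":[0, 0, 0.001]}
    - {"d":[0, 0, 0.001]}

```text
clock: 21.98
eef_pos: [0.5087, -0.4042, 0.0754]
orientation: [[-1.0, -0.001, 0.0], [-0.001, 1.0, 0.0], [-0.0, 0.0, -1.0]]
contact_force: [-0.4, -0.7, -0.7]
grip_width: 0.0449
gripper_force: 33.0
```

>>> advance:
  ticks:
    - {"d":[0, 0, 0.0005]}
    - {"d":[0, 0, 0.001]}
    - {"d":[0, 0, 0.001]}
    - {"d":[0, 0, 0.001]}

```text
clock: 22.32
eef_pos: [0.5086, -0.4042, 0.0743]
orientation: [[-1.0, -0.001, -0.0], [-0.001, 1.0, 0.0], [0.0, 0.0, -1.0]]
contact_force: [0.1, -0.1, -0.5]
grip_width: 0.0449
gripper_force: 33.0
```

>>> advance:
  ticks:
    - {"d":[0, 0, 0.0005]}
    - {"d":[0, 0, 0.001]}
    - {"d":[0, 0, 0.001]}

```text
clock: 22.57
eef_pos: [0.5087, -0.4042, 0.0734]
orientation: [[-1.0, -0.001, 0.0], [-0.001, 1.0, 0.0], [-0.0, 0.0, -1.0]]
contact_force: [-0.4, 0.7, -0.4]
grip_width: 0.0446
gripper_force: 33.0
```

>>> advance:
  ticks:
    - {"d":[0, 0, 0.0003]}
    - {"d":[0, 0, 0.0005]}
    - {"d":[0, 0, 0.0005]}

```text
clock: 22.82
eef_pos: [0.5087, -0.4043, 0.0734]
orientation: [[-1.0, -0.001, 0.0], [-0.001, 1.0, -0.0], [-0.0, -0.0, -1.0]]
contact_force: [-1.8, 1.2, 3.6]
grip_width: 0.045
gripper_force: 33.3
```

>>> advance:
  ticks:
    - {}
    - {}
    - {}
    - {}
  aperture: 0.075

```text
clock: 23.15
eef_pos: [0.5087, -0.4042, 0.0727]
orientation: [[-1.0, -0.001, -0.0], [-0.001, 1.0, 0.0], [0.0, 0.0, -1.0]]
contact_force: [0.7, 0.1, 0.7]
grip_width: 0.0751
gripper_force: 0.0
```

>>> advance:
  ticks:
    - {"d":[0, 0, -0.005]}
    - {"d":[0, 0, -0.02]}
    - {"d":[0, 0, -0.045]}
    - {"d":[0, 0, -0.075]}
    - {"d":[0, 0, -0.09]}

```text
clock: 23.57
eef_pos: [0.5094, -0.4049, 0.1674]
orientation: [[-1.0, -0.001, 0.004], [-0.001, 1.0, -0.003], [-0.004, -0.003, -1.0]]
contact_force: [0.3, -0.2, 0.6]
grip_width: 0.0747
gripper_force: 0.0
```

>>> advance:
  ticks:
    - {"d":[-0.02, 0.027, 0]}
    - {"d":[-0.042, 0.056, 0]}
    - {"d":[-0.064, 0.085, 0.005]}
    - {"d":[-0.086, 0.114, 0.02]}
    - {"d":[-0.106, 0.141, 0.035]}
  aperture: 0.062

```text
clock: 23.98
eef_pos: [0.6161, -0.2617, 0.129]
orientation: [[-1.0, -0.001, 0.003], [-0.001, 1.0, -0.001], [-0.003, -0.001, -1.0]]
contact_force: [-0.3, -0.2, 0.2]
grip_width: 0.0619
gripper_force: 0.0
```

>>> advance:
  ticks:
    - {"d":[-0.016, 0.021, 0.05]}
    - {"d":[-0.0213, 0.0283, 0.065]}
    - {"d":[-0.0213, 0.0283, 0.065]}
    - {"d":[-0.0213, 0.0283, 0.065]}
    - {"d":[-0.0213, 0.0283, 0.065]}

```text
clock: 24.4
eef_pos: [0.6363, -0.2359, 0.0649]
orientation: [[-1.0, -0.0, 0.002], [-0.0, 1.0, -0.001], [-0.002, -0.001, -1.0]]
contact_force: [-0.2, -0.8, 0.6]
grip_width: 0.0619
gripper_force: 0.0
```

```bash
python3 -c "
from h import *
tum('b',.509,-.4045,.062,'pb');tum('a',.636,-.235,0)"
```

```text
top sleeve [ 0.5096 -0.4044] 97 z 0.0686 0.106
top rim [ 0.5096 -0.4044] 64 0.1197
side sleeve [ 0.5068 -0.4048] 364 z 0.0687 0.1067
side rim [ 0.5065 -0.4053] 132 0.1185
tcp [ 0.6366 -0.2365  0.066 ] 0.06167051359427916 24.5
top rim [ 0.634  -0.2342] 18 0.041
side sleeve [ 0.6346 -0.2354] 141 z 0.0062 0.0321
side rim [ 0.635  -0.2353] 67 0.0401
tcp [ 0.6364 -0.2362  0.0654] 0.06189754123141094 24.6
```

View pics/pbside.png

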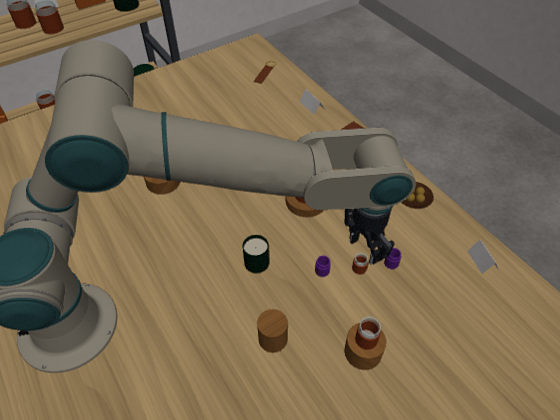

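Tumbler b stands centred on its block at (369,335). The gripper is above tumbler a at (360,264), with the purple ones clear of the fingers on both sides.

>>> advance:
  ticks:
    - {"d":[0, 0.001, 0.015]}
    - {"d":[0, 0.001, 0.03]}
    - {"d":[0, 0.001, 0.043]}
    - {"d":[0, 0.001, 0.052]}
    - {"d":[0, 0.001, 0.057]}

```text
clock: 25.02
eef_pos: [0.6352, -0.234, 0.0046]
orientation: [[-1.0, -0.0, -0.001], [-0.0, 1.0, 0.001], [0.001, 0.001, -1.0]]
contact_force: [-0.2, 1.0, 0.4]
grip_width: 0.0617
gripper_force: 0.0
```

>>> advance:
  ticks:
    - {"d":[0, 0, 0.001]}
    - {"d":[0, 0, 0.001]}
    - {"d":[0, 0, 0.001]}

```text
clock: 25.27
eef_pos: [0.6363, -0.2341, 0.0058]
orientation: [[-1.0, -0.001, 0.001], [-0.001, 1.0, -0.0], [-0.001, -0.0, -1.0]]
contact_force: [1.2, 0.5, -0.0]
grip_width: 0.0618
gripper_force: 0.0
```

>>> advance:
  ticks:
    - {}
    - {}
    - {}
    - {}
    - {}
  aperture: 0.026
  clamp_n: 30

```text
clock: 25.68
eef_pos: [0.6364, -0.234, 0.0059]
orientation: [[-1.0, -0.001, 0.001], [-0.001, 1.0, -0.0], [-0.001, -0.0, -1.0]]
contact_force: [-0.4, 0.2, 4.5]
grip_width: 0.0344
gripper_force: 30.3
```

>>> advance:
  ticks:
    - {}
    - {}
    - {}

```text
clock: 25.93
eef_pos: [0.6364, -0.234, 0.0059]
orientation: [[-1.0, -0.001, 0.002], [-0.001, 1.0, -0.001], [-0.002, -0.001, -1.0]]
contact_force: [0.4, 0.0, 4.9]
grip_width: 0.0345
gripper_force: 30.4
```

>>> advance:
  ticks:
    - {"d":[0, 0, -0.006]}
    - {"d":[0, 0, -0.018]}
    - {"d":[0, 0, -0.038]}
    - {"d":[0, 0, -0.068]}
    - {"d":[0, 0, -0.1]}

```text
clock: 26.35
eef_pos: [0.6349, -0.2334, 0.105]
orientation: [[-1.0, -0.001, -0.003], [-0.001, 1.0, 0.001], [0.003, 0.001, -1.0]]
contact_force: [2.1, -0.4, -0.3]
grip_width: 0.0347
gripper_force: 30.0
```

>>> advance:
  ticks:
    - {"d":[0, 0, -0.012]}
    - {"d":[0, 0, -0.02]}
    - {"d":[0, 0, -0.02]}
    - {"d":[0, 0, -0.02]}

```text
clock: 26.68
eef_pos: [0.6353, -0.2336, 0.1233]
orientation: [[-1.0, -0.001, -0.002], [-0.001, 1.0, 0.001], [0.002, 0.001, -1.0]]
contact_force: [-0.2, -0.1, -1.2]
grip_width: 0.0342
gripper_force: 30.0
```

>>> advance:
  ticks:
    - {"d":[0.008, -0.001, 0]}
    - {"d":[0.024, -0.004, 0]}
    - {"d":[0.046, -0.007, 0]}
    - {"d":[0.07, -0.011, 0]}
    - {"d":[0.095, -0.015, 0]}

```text
clock: 27.1
eef_pos: [0.5388, -0.2483, 0.1217]
orientation: [[-1.0, -0.001, -0.004], [-0.001, 1.0, 0.002], [0.004, 0.002, -1.0]]
contact_force: [0.2, -0.4, -0.0]
grip_width: 0.0343
gripper_force: 30.0
```

>>> advance:
  ticks:
    - {"d":[0.025, -0.004, 0]}
    - {"d":[0.05, -0.008, 0]}
    - {"d":[0.075, -0.012, 0]}
    - {"d":[0.1, -0.016, 0]}
    - {"d":[0.123, -0.019, 0]}

```text
clock: 27.52
eef_pos: [0.4155, -0.2674, 0.1223]
orientation: [[-1.0, -0.001, -0.004], [-0.001, 1.0, 0.003], [0.004, 0.003, -1.0]]
contact_force: [-0.1, -0.3, -0.6]
grip_width: 0.0341
gripper_force: 30.0
```

>>> advance:
  ticks:
    - {"d":[0.02, -0.003, 0]}
    - {"d":[0.037, -0.006, 0]}
    - {"d":[0.048, -0.0075, 0]}
    - {"d":[0.053, -0.008, 0]}
    - {"d":[0.0538, -0.008, 0]}

```text
clock: 27.93
eef_pos: [0.3633, -0.2758, 0.1239]
orientation: [[-1.0, 0.0, -0.001], [0.0, 1.0, 0.001], [0.001, 0.001, -1.0]]
contact_force: [0.2, 0.8, -0.9]
grip_width: 0.034
gripper_force: 30.0
```

>>> advance:
  ticks:
    - {}
    - {}
    - {}
    - {}

```text
clock: 28.27
eef_pos: [0.3645, -0.2759, 0.1247]
orientation: [[-1.0, -0.001, -0.0], [-0.001, 1.0, 0.0], [0.0, 0.0, -1.0]]
contact_force: [-0.4, 1.5, -0.9]
grip_width: 0.0345
gripper_force: 30.0
```

```bash
python3 -c "
from h import *
tum('a',.364,-.276,.1175)"
```

```text
side sleeve [ 0.3645 -0.2773] 77 z 0.1244 0.1518
side rim [ 0.3523 -0.277 ] 74 0.1596
tcp [ 0.3644 -0.2759  0.1248] 0.03411809029452631 28.3667
```

>>> advance:
  ticks:
    - {"d":[0.001, 0.0006, 0.007]}
    - {"d":[0.001, 0.0006, 0.017]}
    - {"d":[0.001, 0.0006, 0.026]}
    - {"d":[0.001, 0.0006, 0.032]}
    - {"d":[0.001, 0.0006, 0.035]}

```text
clock: 28.78
eef_pos: [0.3624, -0.2749, 0.088]
orientation: [[-1.0, -0.001, -0.002], [-0.001, 1.0, 0.002], [0.002, 0.002, -1.0]]
contact_force: [-0.5, -0.4, -1.1]
grip_width: 0.0343
gripper_force: 30.0
```

>>> advance:
  ticks:
    - {}
    - {"d":[0, 0, 0.001]}
    - {"d":[0, 0, 0.002]}
    - {"d":[0, 0, 0.002]}

```text
clock: 29.12
eef_pos: [0.3632, -0.2755, 0.088]
orientation: [[-1.0, -0.001, 0.0], [-0.001, 1.0, -0.0], [-0.0, -0.0, -1.0]]
contact_force: [0.7, -0.2, -0.6]
grip_width: 0.0344
gripper_force: 30.0
```

>>> advance:
  ticks:
    - {"d":[0, 0, 0.0005]}
    - {"d":[0, 0, 0.001]}
    - {"d":[0, 0, 0.001]}
    - {"d":[0, 0, 0.001]}

```text
clock: 29.45
eef_pos: [0.3631, -0.2754, 0.0869]
orientation: [[-1.0, -0.001, 0.0], [-0.001, 1.0, 0.0], [-0.0, 0.0, -1.0]]
contact_force: [0.2, 0.1, -1.2]
grip_width: 0.0343
gripper_force: 30.0
```

>>> advance:
  ticks:
    - {"d":[0, 0, 0.0005]}
    - {"d":[0, 0, 0.001]}
    - {"d":[0, 0, 0.001]}
    - {"d":[0, 0, 0.001]}

```text
clock: 29.78
eef_pos: [0.363, -0.2754, 0.0858]
orientation: [[-1.0, -0.001, -0.0], [-0.001, 1.0, 0.0], [0.0, 0.0, -1.0]]
contact_force: [-0.7, 0.2, -1.2]
grip_width: 0.0345
gripper_force: 30.0
```

>>> advance:
  ticks:
    - {"d":[0, 0, 0.0005]}
    - {"d":[0, 0, 0.001]}
    - {"d":[0, 0, 0.0013]}

```text
clock: 30.03
eef_pos: [0.3631, -0.2754, 0.0845]
orientation: [[-1.0, -0.001, -0.0], [-0.001, 1.0, 0.0], [0.0, 0.0, -1.0]]
contact_force: [-0.0, -0.3, -0.8]
grip_width: 0.0344
gripper_force: 30.0
```

>>> advance:
  ticks:
    - {"d":[0, 0, 0.0004]}
    - {"d":[0, 0, 0.0006]}
    - {"d":[0, 0, 0.0006]}

```text
clock: 30.28
eef_pos: [0.363, -0.2754, 0.0839]
orientation: [[-1.0, -0.001, -0.0], [-0.001, 1.0, 0.0], [0.0, 0.0, -1.0]]
contact_force: [0.4, -0.3, -0.9]
grip_width: 0.0344
gripper_force: 30.0
```

>>> advance:
  ticks:
    - {"d":[0, 0, 0.0004]}
    - {"d":[0, 0, 0.0005]}
    - {"d":[0, 0, 0.0005]}

```text
clock: 30.53
eef_pos: [0.3631, -0.2755, 0.0838]
orientation: [[-1.0, -0.001, 0.0], [-0.001, 1.0, -0.0], [-0.0, -0.0, -1.0]]
contact_force: [-2.1, 1.0, 3.5]
grip_width: 0.034
gripper_force: 30.3
```

Contact. I'll release, rise and back off, then check everything.

>>> advance:
  ticks:
    - {}
    - {}
    - {}
    - {}
  aperture: 0.065

```text
clock: 30.87
eef_pos: [0.3631, -0.2754, 0.0834]
orientation: [[-1.0, -0.001, 0.0], [-0.001, 1.0, 0.0], [-0.0, 0.0, -1.0]]
contact_force: [-0.2, 1.1, -0.3]
grip_width: 0.0653
gripper_force: 0.0
```

>>> advance:
  ticks:
    - {"d":[0, 0, -0.005]}
    - {"d":[0, 0, -0.02]}
    - {"d":[0, 0, -0.045]}
    - {"d":[0, 0, -0.075]}
    - {"d":[0, 0, -0.105]}

```text
clock: 31.28
eef_pos: [0.3628, -0.2752, 0.1897]
orientation: [[-1.0, -0.001, -0.001], [-0.001, 1.0, 0.001], [0.001, 0.001, -1.0]]
contact_force: [0.2, 0.2, -0.3]
grip_width: 0.0651
gripper_force: 0.0
```

>>> advance:
  ticks:
    - {"d":[-0.02, 0.025, 0]}
    - {"d":[-0.04, 0.05, 0]}
    - {"d":[-0.06, 0.075, 0]}
    - {"d":[-0.08, 0.1, 0]}
    - {"d":[-0.095, 0.12, 0]}

```text
clock: 31.7
eef_pos: [0.4591, -0.1536, 0.189]
orientation: [[-1.0, -0.001, 0.001], [-0.001, 1.0, 0.0], [-0.001, 0.0, -1.0]]
contact_force: [0.7, -0.6, 0.2]
grip_width: 0.0652
gripper_force: 0.0
```

>>> advance:
  ticks:
    - {}
    - {}
    - {}
    - {}

```text
clock: 32.03
eef_pos: [0.4576, -0.1561, 0.1886]
orientation: [[-1.0, 0.0, 0.0], [0.0, 1.0, -0.0], [-0.0, -0.0, -1.0]]
contact_force: [0.2, -0.2, 0.7]
grip_width: 0.065
gripper_force: 0.0
```

```bash
python3 -c "
from h import *
tum('a',.364,-.276,.078,'fin');tum('d',.651,.009,.03);tum('c',.361,.2855,.046);tum('b',.509,-.4045,.062)
p,W=look('side');m=(np.hypot(W[...,0]-.4375,W[...,1]+.0866)<.05)&(abs(W[...,2]-.074)<.006);print('candle',W[m].mean(0),m.sum())"
```

```text
top rim [ 0.3633 -0.2777] 23 0.1198
side sleeve [ 0.3619 -0.2763] 185 z 0.0842 0.1108
side rim [ 0.3614 -0.2768] 98 0.1189
tcp [ 0.4576 -0.1562  0.1886] 0.06508068612247855 32.1333
top sleeve [0.6515 0.0073] 132 z 0.0393 0.0977
top rim [0.6521 0.0071] 84 0.1199
side sleeve [0.6496 0.0077] 499 z 0.0365 0.0976
side rim [0.6502 0.005 ] 95 0.1177
tcp [ 0.4577 -0.156   0.1886] 0.06472104521502653 32.2333
top sleeve [0.362  0.2838] 126 z 0.0575 0.1031
top rim [0.3622 0.284 ] 77 0.12
side sleeve [0.3601 0.2846] 88 z 0.0516 0.074
tcp [ 0.4578 -0.1558  0.1886] 0.064880574200463 32.3333
top sleeve [ 0.5096 -0.4043] 96 z 0.0688 0.1029
top rim [ 0.5095 -0.4046] 60 0.1196
side sleeve [ 0.5067 -0.4049] 357 z 0.0688 0.1064
side rim [ 0.507  -0.4049] 134 0.1184
tcp [ 0.4579 -0.1556  0.1885] 0.06517511031328338 32.4333
candle [ 0.43757582 -0.0886045   0.07082415] 119
```

View pics/finside.png

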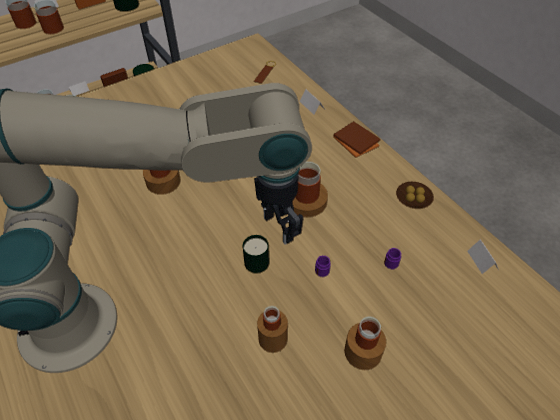

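All four tumblers stand upright and within about 2 mm of their block centres, with the rims level at about 0.12 m. The candle is at (257,254) and the purple ones at (323,266) and (393,258), none of them moved. The gripper is clear of everything, so I'm handing in.

```bash
python3 -c "
from workcell import ticket
print(ticket.hand_in())"
```

```text
the job is handed in; nothing more can be done
None
```

All four tumblers are upright and released on their matching blocks, placed largest to smallest, within about 2 mm of centre with rims level at about 0.12 m; the candle and purple look-alikes were left alone, and the job was handed in at about 32 s.

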